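Stow the console knob in the hidden drawer

TASK

Press the push plate on top of the small grey case so that its hidden drawer springs right out. Grip the large knob of the white control console, twist it about an eighth of a turn and back again to break its tight hold, pull it straight up off its spindle and set it down in the drawer without dropping it. Then push the drawer fully home until it latches, leaving the other things on the desk where they are.

Things in the scene. Friction and masses are not known exactly. Their poses are not given: they have to be found in the camera images.
- case: (All sizes in these notes are in mm unless marked.) Small grey steel case fixed to the desk, 150 (x) x 140 (y) x 70 high; origin at the centre of its underside, z up, its front (a plain drawer front, no handle, flush with the side walls; the top plate ends 4 behind it) looks to its own -x.
- latch_top (a point): Centre of the top face of the case's steel push plate (34 in x, 50 in y), which stands 10 proud of the case's top at rest, 35 behind the case's centre. Pressing it straight down some 6 (about 5 N) frees the drawer; its stop is 8 down (5.5 N and then rigid). It springs up again when let go.
- latch (a joint): How far the push plate is pressed down, m: 0 up, 0.008 at its stop.
- drawer (a joint): How far the drawer is out, m: 0 shut and latched with its front flush, 0.090 fully out. Once freed it springs out by itself to 0.090 in the case's -x direction within about a second. Pushing it back takes 1 to 3 N, with about 7 N in the last 25 mm to snap past the latch; it must be pushed to 0 or a little further (its rigid stop is at -0.003, the front 3 behind flush), after which the latch holds it at 0.
- drawer_front (a point): Centre of the outer face of the drawer's front panel (124 in y, from 8 to 61 above the desk; this point is 35 above the desk); moves with the drawer. x axis points into the case.
- drawer_in (a point): Centre of the drawer's inner floor, 12 above the desk, same axes as the case; moves with the drawer. The compartment is 64 (x) x 112 (y) inside; its side and back walls rise 30 above the floor, the front panel 49 above it. Open above when the drawer is out.
- console: White control console fixed to the desk, 170 (x) x 180 (y) x 60 high, flat top; origin at the centre of its underside, z up. On its top: the large knob near its front, and two small fixed knobs (16 across, 14 high) at its back corners, which stay.
- spindle (a point): Foot of the split spindle on which the large knob sits, on the console's top face (60 above the desk), 30 in front of the console's centre; console's axes. The spindle stands 13 high.
- knob: The large black round knob, 36 across, 30 high, 35 g, with a white line on top from its middle along its own +x. Origin at the centre of its underside, z up along its axis. At the start it is pushed fully down on the spindle, white line roughly along the console's +x. It grips the spindle by friction: about 10 to 16 N straight up or 0.06 N m to turn, less to pull while it is being turned; it turns either way without stops and is clear of the spindle when lifted 15.
- knob_mid (a point): Centre of the knob, 15 above its underside.
- screwdriver: Bystander, to be left alone: black-handled screwdriver lying between the console and the case, about 170 long, along its x; origin at its underside.
- tape_roll: Bystander, to be left alone: roll of paper tape lying flat, 68 across, 18 high; origin at its underside.
- mug: Bystander, to be left alone: white mug, 76 across, 90 high; origin at its underside.
- bottle: Bystander, to be left alone: clear drinks bottle standing upright, 64 across, 190 high; origin at its underside.
- stapler: Bystander, to be left alone: stapler, 36 x 130 x 40; origin at its underside.
- clip_box: Bystander, to be left alone: small grey clip box, 50 x 70 x 22; origin at its underside.
Not all that is in view belongs to the job. Leave any purple or red look-alike of the case alone.

How it is judged:
By the outcome, as a careful person would: the job done as asked, in the order asked, and still so for the second after the job is handed in, with the robot touching nothing.
It also fails if it takes over 64 s, if anything falls off the work surface, if the arm or the gripper's body presses on something with over 40 N, if the wrist force passes 120 N, or if a joint passes its speed limit or range.

ROBOT

A 6-joint arm with a two-finger parallel gripper is mounted at the origin on the work surface. World frame = base frame: x ahead of the robot, y to its left, z up, the work surface at z = 0. Lengths are in m, angles in rad, forces in N, time in s.
With the tool pointing down it reaches from about 0.25 to 0.8 m from the base axis. Payload 3.9 kg.
Tool frame: the origin (TCP) lies on the mounting face of the last link; the fingertips stand 173 mm ahead of it and the grasp point (between the pads) lies 155 mm ahead of it; z points along the fingers, y is the direction in which the jaws open and shut (so a half turn about z gives the same grasp; the last joint's range is limited). The gripper opens to 85 mm and grips with 20 to 120 N. Pads are 22 mm wide; open, the fingers measure 114 mm over their backs; the gripper's body (76 mm by 85 mm) begins 54 mm behind the grasp point. The pads swing forward as they close: fully open they stand 13 mm farther back than shut.
Start: joints at [1.299, 0.26, -0.138, 1.173, 0, 1.571], TCP at [0.141, 0.506, 0.405] pointing down, gripper open.
Joint ranges: [-2.78, 2.78], [-0.83, 1.72], [-1.28, 1.37], [-1.9, 2.12], [-1.57, 1.48], [-3.14, 3.14]. Speed limits (rad/s): [2.57, 2.57, 3.14, 3.14, 3.14, 3.14].

INTERFACE

Orientations are given as a rotation vector (axis times angle).
In Python, from bench import * gives the robot as it stands. The module is installed in compiled form; this text tells all that it offers.
- The arm moves only by the tool carry_out, never from a script. Its argument "plan" is a list of rows, each a list of 6 numbers: the shift along the tool's x, y, z in units of 120 mm (1.0 is 120 mm), then the turn, a rotation vector about the tool's x, y, z in units of 180 degrees (1.0 is 180 degrees). In form: [[dx, dy, dz, wx, wy, wz], ...]. A call has 1 to 5 rows; each row is the pose to reach, as a shift and turn from the pose commanded when the call began, along the tool's axes at that moment, turning the shorter way round; what a row does not reach only later rows make up. A row lasts 1/10 s, in which the tool goes at most 50 mm and 8.59 degrees, less where a joint would pass 70% of its speed; a pose out of reach is approached as far as the arm can. A call with a number of a shift or a turn outside -1 to 1 is refused whole. A call with a gripper value outside its range is refused whole. "jaw" is the gripper command: -1 is fully open, 1 is shut, values between are in proportion, set as the call begins (left out, the last holds). The fingers move at their own pace and stop on an object; the grip force is fixed at half the most. Time passes only in rows, so rows that repeat a pose let the fingers close. It gives the time, the measured TCP pose, the force and the opening at its end, in the units of the state.
- observe(): the state, without advancing time (a new reading comes with each control period).
- capture(name): name is "scene" or "top" or "wrist"; returns a dict with "image" (400x640x3 uint8, red, green, blue), "camera_matrix" (3x3 intrinsics, pixels), "cam_to_world" (4x4, takes a point from camera to world coordinates). Camera axes: x right, y up, looking along -z (the intrinsics and any distortion apply to the point x, -y, -z); pixel columns grow to the right and rows downward; lengths in m; the calibration is good to about 2 mm. The wrist camera is an equidistant fisheye: a pixel r from the principal point sees the ray r / f radians off the axis. A picture is of the moment at which its call begins. There is no depth.
- finish_job(): hands the job in, once; it reports no verdict.
Trained networks look in a picture, given as the dict that the camera call returned (one of the last four; its "shot" number tells which), for a name from the list of things; names that differ only in an ending like _2 or _b are one class to them, and where a whole thing is asked for, a point or a joint stands for the part that bears it (a point fixed in the world has none). Each returns a list of dicts, best first, with "p" (0 to 1); they miss things now and then, are a little off and sometimes report something else, mostly with a low value. They report only what shows in the picture. A call takes as long as a camera call. They do not tell look-alikes from the thing itself.
- find_in(target, picture): "rect" ([left, top, right, bottom] in pixels, round what is visible of it).
- spot_point(target, picture): "centre" ([column, row] in pixels: a listed point, or the origin of a listed thing).
The state is a dict: "t": time; "qpos": joint angles; "qvel": joint speeds; "joint_efforts": joint torques, N m; "eef_pos": TCP position; "orientation": TCP orientation; "wrist_force": force on the tool from outside, world axes, zero at the start; "torque": the same for the moment, N m; "opening": finger opening in m.
Only numpy, scipy, OpenCV 4.12 (cv2) and the standard library are available. Lean on these libraries where they do the work, as an engineer would, in place of code of your own. Each camera call takes 0.05 s, during which the arm holds its last target.

## Working session

There is one attempt and no reset: what is moved stays moved. The work goes in short steps, Python scripts to look and compute and a tool call to move; the robot and the scene stay as the last step left them, time stands still between calls to the robot, and variables do not carry over. Pictures are saved under pics/ and viewed, and the job is handed in when it is done.

Besides the shell and the picture viewer there is one more tool, called by a JSON object that holds its "fn" and its "kwargs". carry_out: Moves the arm, as the interface text tells. Shifts and turns lie within -1 to 1; 1 stands for 120 mm of shift or 180 degrees of turn. Its arguments: {"type":"object","properties":{"plan":{"type":"array"},"jaw":{"type":"number"}},"required":["plan"]}

```bash
mkdir -p pics; ls; cat > h.py <<'E'
from bench import *
import numpy as np, cv2
from scipy.spatial.transform import Rotation as R
def save(c,n): cv2.imwrite('pics/'+n+'.png',cv2.cvtColor(c['image'],cv2.COLOR_RGB2BGR))
def ray(c,px,fish=False):
    K=np.array(c['camera_matrix']);T=np.array(c['cam_to_world'])
    a=(px[0]-K[0,2])/K[0,0];b=(px[1]-K[1,2])/K[1,1]
    if fish:
        r=np.hypot(a,b);s=np.sin(r)/r if r>1e-9 else 1
        d=np.array([a*s,-b*s,-np.cos(r)])
    else: d=np.array([a,-b,-1])
    return T[:3,3],T[:3,:3]@d
def at(c,px,z,fish=False):
    o,d=ray(c,px,fish);return o+d*(z-o[2])/d[2]
def proj(c,P):
    K=np.array(c['camera_matrix']);T=np.array(c['cam_to_world'])
    p=T[:3,:3].T@(np.array(P)-T[:3,3]);return K[0,0]*p[0]/-p[2]+K[0,2],K[1,1]*-p[1]/-p[2]+K[1,2]
E
python3 - <<'E'
from h import *
s=observe();print({k:np.round(v,3) for k,v in s.items()})
for n in ['scene','top','wrist']:
    c=capture(n);save(c,n+'0');print(n,[k for k in c],np.round(c['camera_matrix'],1).tolist(),np.round(c['cam_to_world'],3).tolist())
    for t in ['case','latch_top','drawer_front','console','spindle','knob','knob_mid']:
        r=spot_point(t,c);print(t,[(np.round(x['centre']).tolist(),round(x['p'],2)) for x in r[:3]])
E
```

```text
pics
{'t': np.float64(0.0), 'qpos': array([ 1.299,  0.261, -0.139,  1.173,  0.   ,  1.571]), 'qvel': array([-0.   , -0.001, -0.   ,  0.   ,  0.002, -0.001]), 'joint_efforts': array([-1.0000e-03, -4.0568e+01,  2.5392e+01,  1.9000e-02, -0.0000e+00,
        0.0000e+00]), 'eef_pos': array([0.141, 0.505, 0.404]), 'orientation': array([-4.260e-01, -3.112e+00,  3.000e-03]), 'wrist_force': array([-0.531, -0.227,  1.298]), 'torque': array([ 0.038, -0.007,  0.01 ]), 'opening': np.float64(0.086)}
scene ['image', 'camera_matrix', 'cam_to_world', 'shot'] [[376.3, 0.0, 318.0], [0.0, 376.3, 194.8], [0.0, 0.0, 1.0]] [[-0.408, -0.712, 0.571, 1.168], [0.913, -0.322, 0.249, 0.314], [0.007, 0.623, 0.782, 0.931], [0.0, 0.0, 0.0, 1.0]]
case [([477.0, 213.0], 0.95), ([344.0, 250.0], 0.94), ([406.0, 319.0], 0.83)]
latch_top [([338.0, 243.0], 0.76), ([481.0, 204.0], 0.75), ([407.0, 317.0], 0.56)]
drawer_front []
console [([240.0, 198.0], 0.74)]
spindle [([238.0, 181.0], 0.87)]
knob [([239.0, 183.0], 0.66)]
knob_mid [([240.0, 178.0], 0.57)]
top ['image', 'camera_matrix', 'cam_to_world', 'shot'] [[481.4, 0.0, 
[... 278 characters left out ...]
58.0], 0.81), ([196.0, 120.0], 0.54)]
drawer_front [([268.0, 198.0], 0.66), ([194.0, 161.0], 0.53), ([148.0, 297.0], 0.37)]
console [([396.0, 182.0], 0.72)]
spindle [([396.0, 193.0], 0.93), ([273.0, 177.0], 0.6)]
knob [([270.0, 191.0], 0.46), ([398.0, 190.0], 0.43)]
knob_mid [([402.0, 191.0], 0.65)]
wrist ['image', 'camera_matrix', 'cam_to_world', 'shot'] [[309.7, 0.0, 319.0], [0.0, 309.7, 197.4], [0.0, 0.0, 1.0]] [[0.268, -0.929, -0.254, 0.076], [0.963, 0.258, 0.071, 0.525], [-0.001, -0.264, 0.964, 0.373], [0.0, 0.0, 0.0, 1.0]]
case [([351.0, 315.0], 0.93)]
latch_top []
drawer_front [([358.0, 288.0], 0.84)]
console [([31.0, 341.0], 0.36)]
spindle []
knob [([246.0, 337.0], 0.59)]
knob_mid []
```

View pics/scene0.png

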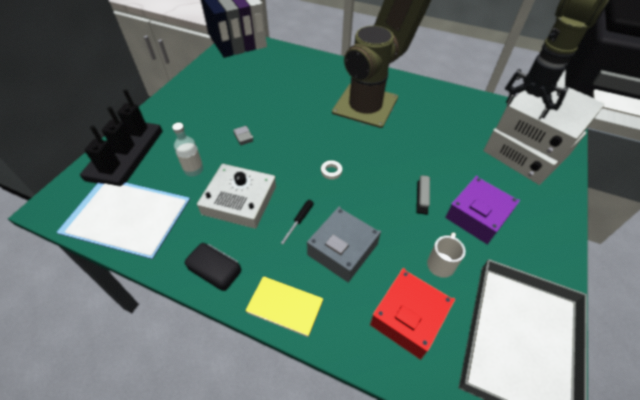

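View pics/top0.png

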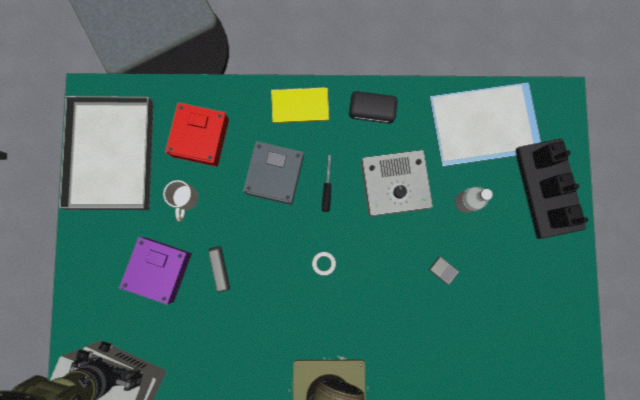

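View pics/wrist0.png

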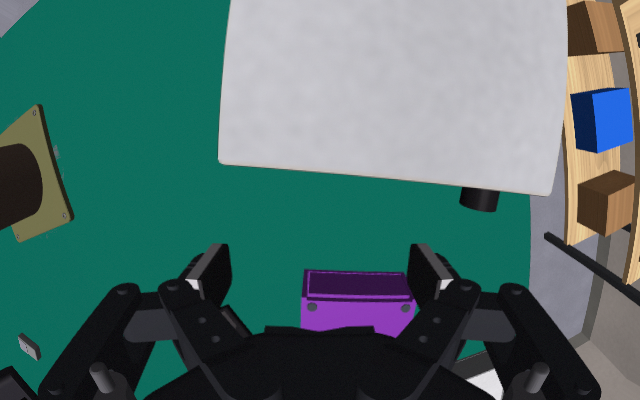

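The candidates for the case in the top view are grey (273,172), purple (155,270) and red (196,133). The grey one fits the description. Next is an enlarged crop to confirm it and pick corners.

```bash
python3 - <<'E'
from h import *
i=cv2.imread('pics/top0.png')
a=cv2.resize(i[130:215,235:335],None,fx=6,fy=6,interpolation=cv2.INTER_CUBIC)
cv2.imwrite('pics/crop_case.png',a)
a=cv2.resize(i[140:225,350:445],None,fx=6,fy=6,interpolation=cv2.INTER_CUBIC)
cv2.imwrite('pics/crop_con.png',a)
E
```

```text
(no output)
```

View pics/crop_case.png

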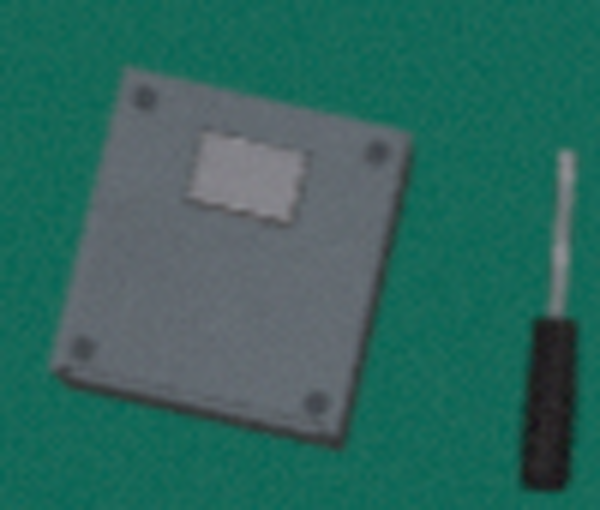

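View pics/crop_con.png

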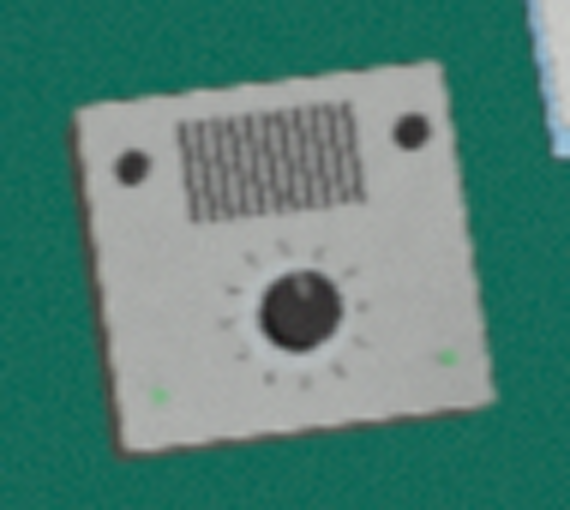

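```bash
python3 - <<'E'
from h import *
c=capture('top')
f=lambda o,p:((p[0]+.5)/6-.5+o[0],(p[1]+.5)/6-.5+o[1])
o=(235,130)
P=[at(c,f(o,p),.07) for p in [(125,68),(412,132),(342,435),(55,370)]]
print(np.round(P,4)); 
for i in range(4): d=P[(i+1)%4]-P[i];print(np.linalg.norm(d),np.degrees(np.arctan2(d[1],d[0])))
print('screws',np.mean([at(c,f(o,p),.07) for p in [(145,98),(376,152),(317,403),(84,348)]],0))
print('latch',np.mean([at(c,f(o,p),.08) for p in [(206,130),(308,150),(292,224),(187,202)]],0))
o=(350,140)
P=[at(c,f(o,p),.06) for p in [(75,108),(440,62),(493,402),(122,452)]]
print(np.round(P,4),np.mean(P,0))
for i in range(4): d=P[(i+1)%4]-P[i];print(np.linalg.norm(d),np.degrees(np.arctan2(d[1],d[0])))
print('knob',at(c,f(o,(302,311)),.09))
s=capture('scene')
for t,z in [('case',0),('latch_top',.08),('console',0),('spindle',.06),('knob',.06),('knob_mid',.075),('screwdriver',0.01),('mug',0)]:
  for n,cc in (('top',c),('scene',s)):
    r=spot_point(t,cc);print(t,n,[(np.round(at(cc,x['centre'],z),3).tolist(),round(x['p'],2)) for x in r[:3]])
E
```

```text
[[0.7258 0.2117 0.07  ]
 [0.6953 0.0743 0.07  ]
 [0.5494 0.1067 0.07  ]
 [0.58   0.2425 0.07  ]]
0.14074602773611616 -102.54099926784068
0.14945746371571855 167.4648810338869
0.13916906142726856 77.2934558619864
0.14906387287299333 -11.92872892311749
screws [0.63796489 0.16023065 0.07      ]
latch [0.67133588 0.15146005 0.08      ]
[[ 0.6805 -0.0958  0.06  ]
 [ 0.7039 -0.2732  0.06  ]
 [ 0.5384 -0.2949  0.06  ]
 [ 0.5141 -0.1167  0.06  ]] [ 0.60925101 -0.19513572  0.06      ]
0.17892733476490053 -82.4863945210291
0.1669402099667319 -172.5421210453897
0.1797948208345945 97.76922039732814
0.16774540131520033 7.162453447345717
knob [ 0.57805684 -0.19841098  0.09      ]
case top [([0.747, 0.375, 0.0], 0.92), ([0.636, 0.163, 0.0], 0.9), ([0.37, 0.495, 0.0], 0.8)]
case scene [([0.64, 0.169, 0.0], 0.93), ([0.357, 0.491, 0.0], 0.76), ([0.756, 0.386, 0.0], 0.73)]
latch_top top [([0.68, 0.148, 0.08], 0.8), ([0.397, 0.474, 0.08], 0.67), ([0.787, 0.367, 0.08], 0.58)]
latch_top scene [([0.793, 0.373, 0.08], 0.88), ([0.388, 0.478, 0.08], 0.79), ([0.669, 0.158, 0.08], 0.62)]
console top [([0.62, -0.201, 0.0], 0.77), ([0.696, 0.162, 0.0], 0.44)]
console scene [([0.603, -0.196, 0.0], 0.86), ([0.622, 0.009, 0.0], 0.67)]
spindle top [([0.58, -0.198, 0.06], 0.63)]
spindle scene [([0.584, -0.198, 0.06], 0.95)]
knob top [([0.577, -0.199, 0.06], 0.59)]
knob scene [([0.59, -0.207, 0.06], 0.5)]
knob_mid top [([0.58, -0.21, 0.075], 0.71), ([0.621, 0.169, 0.075], 0.6)]
knob_mid scene [([0.574, -0.206, 0.075], 0.66)]
screwdriver top [([0.627, 0.001, 0.01], 0.85)]
screwdriver scene [([0.63, 0.012, 0.01], 0.79), ([0.619, -0.192, 0.01], 0.73), ([0.553, -0.232, 0.01], 0.61)]
mug top [([0.574, 0.433, 0.0], 0.63)]
mug scene [([0.578, 0.429, 0.0], 0.71)]
```

The crop confirms the target: a plain grey case with a push plate towards the back, and neither red nor purple. The console has the black knob with its line pointing to +x.
- **Case:** about (0.638, 0.159), yaw −12.3°.
- **Latch:** about (0.672, 0.151).
- **Knob:** about (0.579, −0.199).

The measured side lengths match the sizes given.

{"fn": "carry_out", "kwargs": {"plan": [[-0.4, -0.12, 0, 0, 0, -0.018], [-0.8, -0.25, 0, 0, 0, -0.018], [-1, -0.33, 0, 0, 0, -0.018], [-1, -0.33, 0, 0, 0, -0.018]], "jaw": 1}}

```text
t: 2.5
eef_pos: [0.248, 0.4335, 0.4048]
orientation: [0.345, 3.122, -0.001]
wrist_force: [-0.9, -0.3, 0.2]
opening: 0.0281
```

```bash
cat >> h.py <<'E'
def rel(pos,yaw_y=None):
    """units to get to world pos; yaw_y: world angle (deg) of tool y, tool down"""
    s=observe();Rt=R.from_rotvec(s['orientation'])
    d=Rt.inv().apply(np.array(pos)-s['eef_pos'])/.12
    w=np.zeros(3)
    if yaw_y is not None:
        a=np.radians(yaw_y);y=[np.cos(a),np.sin(a),0];z=[0,0,-1];x=np.cross(y,z)
        w=(Rt.inv()*R.from_matrix(np.array([x,y,z]).T)).as_rotvec()/np.pi
    print('t',round(s['t'],2),'eef',np.round(s['eef_pos'],4),'q',np.round(s['qpos'],3),'F',np.round(s['wrist_force'],1),'op',round(s['opening'],4))
    print('shift',np.round(d,3),'turn',np.round(w,4))
E
python3 -c "
from h import *
rel([.672,.1515,.29],77.7)"
```

```text
t 2.5 eef [0.248  0.4335 0.4048] q [ 1.052e+00  2.160e-01 -1.970e-01  1.158e+00 -1.000e-03  1.271e+00] F [-0.9 -0.3  0.2] op 0.0281
shift [-3.96  -1.523  0.961] turn [-0.0002  0.0003 -0.0017]
```

{"fn": "carry_out", "kwargs": {"plan": [[-0.38, -0.15, 0, 0, 0, 0], [-0.76, -0.3, 0, 0, 0, 0], [-1, -0.39, 0, 0, 0, 0]]}}

```text
t: 2.8
eef_pos: [0.3544, 0.3632, 0.4048]
orientation: [0.338, 3.123, 0.0]
wrist_force: [0.7, 0.3, -0.4]
opening: 0.0
```

{"fn": "carry_out", "kwargs": {"plan": [[-0.38, -0.15, 0, 0, 0, 0], [-0.76, -0.3, 0, 0, 0, 0], [-1, -0.39, 0, 0, 0, 0]]}}

```text
t: 3.1
eef_pos: [0.4623, 0.2916, 0.4047]
orientation: [0.339, 3.122, 0.001]
wrist_force: [-1.1, 1.0, -0.0]
opening: -0.0005
```

{"fn": "carry_out", "kwargs": {"plan": [[-0.38, -0.15, 0, 0, 0, 0], [-0.76, -0.3, 0, 0, 0, 0], [-1, -0.39, 0, 0, 0, 0]]}}

```text
t: 3.4
eef_pos: [0.5698, 0.2202, 0.4045]
orientation: [0.339, 3.122, 0.0]
wrist_force: [-0.6, 1.0, -1.0]
opening: -0.0003
```

{"fn": "carry_out", "kwargs": {"plan": [[-0.38, -0.15, 0.2, 0, 0, 0], [-0.76, -0.3, 0.5, 0, 0, 0], [-0.94, -0.36, 0.8, 0, 0, 0], [-0.94, -0.36, 0.8, 0, 0, 0], [-0.94, -0.36, 0.8, 0, 0, 0]]}}

```text
t: 3.9
eef_pos: [0.6683, 0.1549, 0.3062]
orientation: [-0.338, -3.119, 0.001]
wrist_force: [0.2, 0.2, -0.1]
opening: 0.0001
```

```bash
python3 -c "
from h import *
rel([.672,.1515,.253],77.7)
c=capture('wrist');save(c,'w1')"
```

```text
t 3.9 eef [0.6683 0.1549 0.3062] q [2.280e-01 5.880e-01 1.300e-01 1.118e+00 1.000e-03 4.440e-01] F [ 0.2  0.2 -0.1] op 0.0001
shift [-0.038 -0.021  0.443] turn [-0.0005 -0.0014 -0.0004]
```

View pics/w1.png

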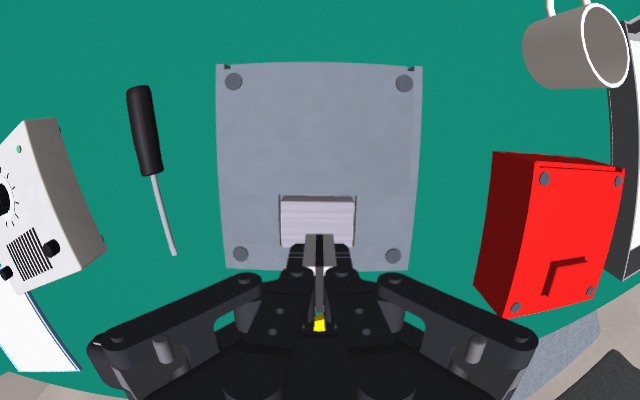

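The wrist view shows the shut fingertips (318,240) over the centre line of the push plate, with the case square to the tool. I'll press now.

{"fn": "carry_out", "kwargs": {"plan": [[-0.03, -0.02, 0.2, 0, 0, 0], [-0.03, -0.02, 0.38, 0, 0, 0], [-0.03, -0.02, 0.42, 0, 0, 0], [-0.03, -0.02, 0.45, 0, 0, 0], [-0.03, -0.02, 0.47, 0, 0, 0]]}}

```text
t: 4.45
eef_pos: [0.6717, 0.1528, 0.2542]
orientation: [0.336, 3.121, 0.002]
wrist_force: [0.3, 0.1, 0.3]
opening: -0.0001
```

{"fn": "carry_out", "kwargs": {"plan": [[0, 0, 0.015, 0, 0, 0], [0, 0, 0.03, 0, 0, 0], [0, 0, 0.03, 0, 0, 0]]}}

```text
t: 4.75
eef_pos: [0.672, 0.1524, 0.2499]
orientation: [0.337, 3.122, 0.003]
wrist_force: [-0.5, 2.2, 4.1]
opening: 0.0001
```

{"fn": "carry_out", "kwargs": {"plan": [[0, 0, 0.01, 0, 0, 0], [0, 0, 0.02, 0, 0, 0], [0, 0, 0.02, 0, 0, 0]]}}

```text
t: 5.05
eef_pos: [0.6721, 0.1522, 0.2466]
orientation: [0.337, 3.122, 0.002]
wrist_force: [-0.1, 3.5, 3.8]
opening: -0.0001
```

```bash
python3 -c "
from h import *
rel([.672,.1515,.253],77.7)
c=capture('wrist');save(c,'w2')"
```

```text
t 5.05 eef [0.6721 0.1522 0.2466] q [0.223 0.629 0.044 0.984 0.001 0.438] F [-0.1  3.5  3.8] op -0.0001
shift [-0.    -0.006 -0.054] turn [ 0.0004  0.0004 -0.0001]
```

View pics/w2.png

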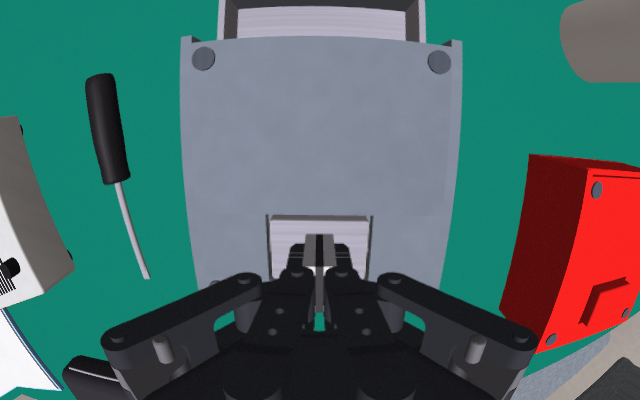

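The drawer is out, visible at the top of the image (320,20). I'll lift and move to the knob.

{"fn": "carry_out", "kwargs": {"plan": [[0, 0, -0.4, 0, 0, 0], [0, 0, -0.7, 0, 0, 0]], "jaw": -0.45}}

```text
t: 5.3
eef_pos: [0.671, 0.1511, 0.3297]
orientation: [-0.338, -3.12, 0.005]
wrist_force: [1.4, 0.2, 0.5]
opening: 0.0284
```

{"fn": "carry_out", "kwargs": {"plan": [[0.02, -0.35, 0, 0, 0, 0], [0.03, -0.75, 0, 0, 0, 0], [0.04, -1, 0, 0, 0, 0]]}}

```text
t: 5.6
eef_pos: [0.6399, 0.0328, 0.3295]
orientation: [-0.34, -3.121, 0.005]
wrist_force: [0.6, -0.1, 0.1]
opening: 0.0618
```

{"fn": "carry_out", "kwargs": {"plan": [[0.02, -0.4, 0, 0, 0, 0], [0.03, -0.8, 0, 0, 0, 0], [0.04, -1, 0, 0, 0, 0]]}}

```text
t: 5.9
eef_pos: [0.609, -0.0844, 0.3291]
orientation: [-0.343, -3.119, 0.005]
wrist_force: [0.4, 0.4, 0.2]
opening: 0.0617
```

{"fn": "carry_out", "kwargs": {"plan": [[0.02, -0.4, 0, 0, 0, 0], [0.03, -0.8, 0, 0, 0, 0], [0.04, -1, 0, 0, 0, 0], [0.04, -1, 0, 0, 0, 0]]}}

```text
t: 6.3
eef_pos: [0.5788, -0.2004, 0.3291]
orientation: [-0.346, -3.119, 0.003]
wrist_force: [0.2, 1.6, 0.4]
opening: 0.0618
```

```bash
python3 - <<'E'
from h import *
rel([.579,-.199,.237],77.7)
c=capture('wrist');save(c,'w3')
for t,z in [('spindle',.06),('knob_mid',.075),('knob',.06)]:
    r=spot_point(t,c);print(t,[(x['centre'],np.round(at(c,x['centre'],z,True),4),round(x['p'],2)) for x in r[:2]])
c=capture('top');save(c,'t3')
E
```

```text
t 6.3 eef [ 0.5788 -0.2004  0.3291] q [-0.333  0.448 -0.053  1.072 -0.003 -0.112] F [0.2 1.6 0.4] op 0.0618
shift [-0.001  0.013  0.767] turn [-0.0008 -0.001  -0.002 ]
spindle [([591.9, 173.2], array([0.6129, 0.0892, 0.06  ]), 0.28)]
knob_mid [([316.4, 211.7], array([ 0.5823, -0.2026,  0.075 ]), 0.61)]
knob [([318.5, 200.1], array([ 0.5779, -0.2   ,  0.06  ]), 0.59)]
```

View pics/w3.png

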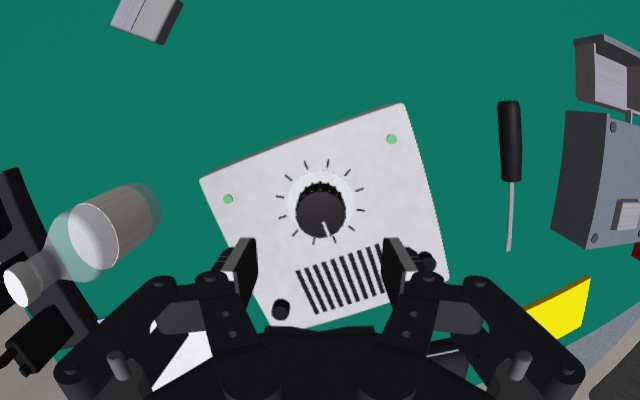

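View pics/t3.png

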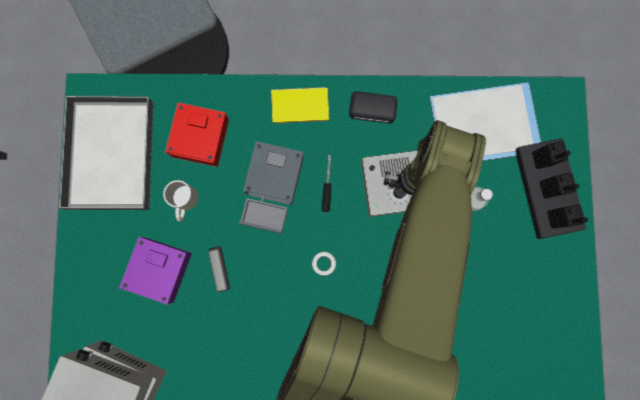

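The wrist view shows the knob top at about (321,215), between the pads, with its line pointing down in the image. The top view shows the drawer out at (265,215). I'll check the knob centre and the clearance to the bottle.

```bash
python3 - <<'E'
from h import *
c=capture('wrist')
print(at(c,(321.5,215),.09,True))
c=capture('scene');save(c,'s3')
r=find_in('bottle',c);print(r[:2])
r=spot_point('bottle',c);print([(at(c,x['centre'],0),x['p']) for x in r[:2]])
c=capture('top')
print(at(c,(486,195),.19))
# drawer opening corners
i=cv2.imread('pics/t3.png')
cv2.imwrite('pics/crop_dr.png',cv2.resize(i[185:245,230:305],None,fx=8,fy=8,interpolation=cv2.INTER_CUBIC))
E
```

```text
[ 0.58355579 -0.19328134  0.09      ]
[{'rect': [171.5, 122.7, 207.3, 174.2], 'p': 0.69}]
[(array([ 0.56990757, -0.40182641,  0.        ]), 0.72)]
[ 0.55585044 -0.40535636  0.19      ]
```

View pics/crop_dr.png

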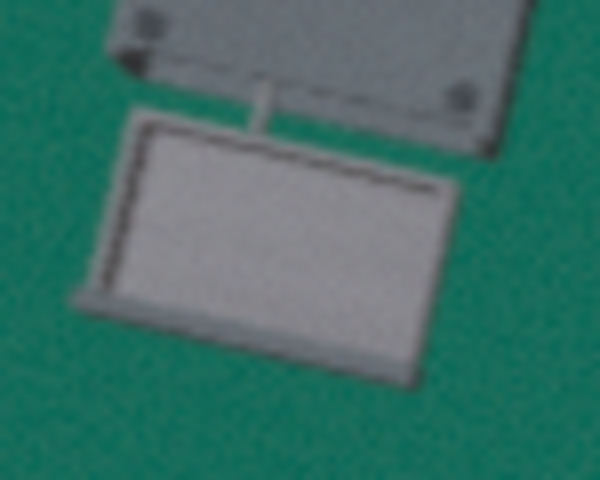

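```bash
python3 - <<'E'
from h import *
c=capture('top')
f=lambda p:((p[0]+.5)/8-.5+230,(p[1]+.5)/8-.5+185)
a=np.radians(-12.3);M=np.array([[np.cos(a),np.sin(a)],[-np.sin(a),np.cos(a)]])
for n,p,z in [('back out',(132,105),.042),('back out',(460,182),.042),('back in',(155,122),.042),('back in',(438,190),.042),('floorback?',(150,140),.012),('front top out',(75,300),.061),('fto',(415,380),.061),('front top in',(95,290),.061),('fti',(415,358),.061)]:
    w=at(c,f(p),z);print(n,np.round(w,4),np.round(M@(w[:2]-[.638,.159]),4))
rel([.580,-.198,.237],77.7)
E
```

```text
back out [0.565  0.2395 0.042 ] [-0.0885  0.0631]
back out [0.5373 0.1209 0.042 ] [-0.0903 -0.0587]
back in [0.5588 0.2311 0.042 ] [-0.0927  0.0536]
back in [0.5343 0.1288 0.042 ] [-0.0948 -0.0516]
floorback? [0.5556 0.2368 0.012 ] [-0.0971  0.0584]
front top out [0.4931 0.2558 0.061 ] [-0.1622  0.0637]
fto [0.4648 0.1352 0.061 ] [-0.1641 -0.0601]
front top in [0.4966 0.2488 0.061 ] [-0.1573  0.0576]
fti [0.4726 0.1353 0.061 ] [-0.1565 -0.0584]
t 6.85 eef [ 0.5809 -0.1961  0.3303] q [-0.326  0.447 -0.052  1.072 -0.    -0.111] F [ 0.2 -0.1 -0.4] op 0.0619
shift [ 0.004 -0.017  0.778] turn [-0.      0.      0.0002]
```

{"fn": "carry_out", "kwargs": {"plan": [[0, -0.012, 0.35, 0, 0, 0], [0, -0.012, 0.6, 0, 0, 0], [0, -0.012, 0.72, 0, 0, 0], [0, -0.012, 0.775, 0, 0, 0], [0, -0.012, 0.775, 0, 0, 0]]}}

```text
t: 7.35
eef_pos: [0.5801, -0.1978, 0.2366]
orientation: [-0.337, -3.122, -0.001]
wrist_force: [-0.1, -0.2, -0.6]
opening: 0.0621
```

```bash
python3 - <<'E'
from h import *
rel([.580,-.198,.237],77.7)
c=capture('wrist');save(c,'w4')
E
```

```text
t 7.35 eef [ 0.5801 -0.1978  0.2366] q [-0.329  0.519 -0.192  0.861 -0.    -0.114] F [-0.1 -0.2 -0.6] op 0.0621
shift [ 0.001 -0.001 -0.004] turn [ 0.0001 -0.0005 -0.0001]
```

View pics/w4.png

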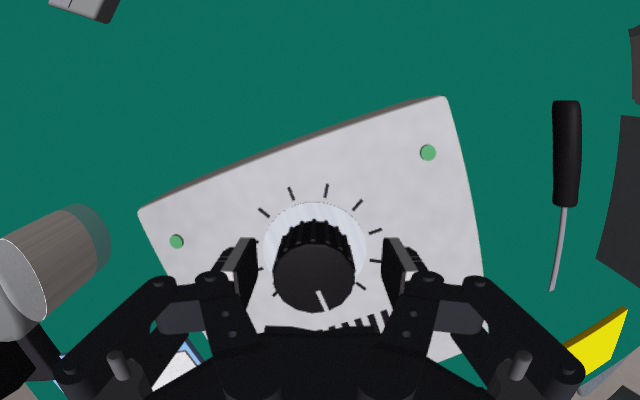

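The knob (314,275) sits between the pads (245 to 393), about 1.5 mm to the left. I'll nudge over and close.

{"fn": "carry_out", "kwargs": {"plan": [[0, -0.012, 0, 0, 0, 0], [0, -0.012, 0, 0, 0, 0], [0, -0.012, 0, 0, 0, 0], [0, -0.012, 0, 0, 0, 0], [0, -0.012, 0, 0, 0, 0]], "jaw": 1}}

```text
t: 7.9
eef_pos: [0.5806, -0.1999, 0.2388]
orientation: [0.338, 3.121, -0.002]
wrist_force: [-1.0, -0.3, 6.1]
opening: 0.0344
```

{"fn": "carry_out", "kwargs": {"plan": [[0, 0, 0, 0, 0, 0], [0, 0, 0, 0, 0, 0]]}}

```text
t: 8.1
eef_pos: [0.5806, -0.1999, 0.2388]
orientation: [0.338, 3.121, -0.002]
wrist_force: [-0.7, -0.4, 6.6]
opening: 0.0341
```

{"fn": "carry_out", "kwargs": {"plan": [[0, 0, -0.015, 0, 0, 0.04], [0, 0, -0.015, 0, 0, 0.08], [0, 0, -0.015, 0, 0, 0.12], [0, 0, -0.015, 0, 0, 0.16], [0, 0, -0.015, 0, 0, 0.2]]}}

```text
t: 8.6
eef_pos: [0.58, -0.2, 0.2392]
orientation: [1.294, 2.862, -0.002]
wrist_force: [-0.9, -1.7, -0.2]
opening: 0.0339
```

{"fn": "carry_out", "kwargs": {"plan": [[0, 0, 0, 0, 0, 0.03], [0, 0, 0, 0, 0, 0.05], [0, 0, 0, 0, 0, 0.05], [0, 0, 0, 0, 0, 0.05]]}}

```text
t: 9.0
eef_pos: [0.58, -0.1999, 0.2392]
orientation: [1.505, 2.757, -0.001]
wrist_force: [-0.6, -2.3, 0.5]
opening: 0.0343
```

```bash
python3 - <<'E'
from h import *
rel([.580,-.198,.237],77.7);print(observe()['torque'])
c=capture('wrist');save(c,'w5')
E
```

```text
t 9.0 eef [ 0.58   -0.1999  0.2392] q [-0.332  0.517 -0.189  0.865 -0.001  0.668] F [-0.6 -2.3  0.5] op 0.0343
shift [0.013 0.009 0.018] turn [-3.000e-04  2.000e-04 -2.499e-01]
[-0.53304856  0.04197595 -0.02140322]
```

View pics/w5.png

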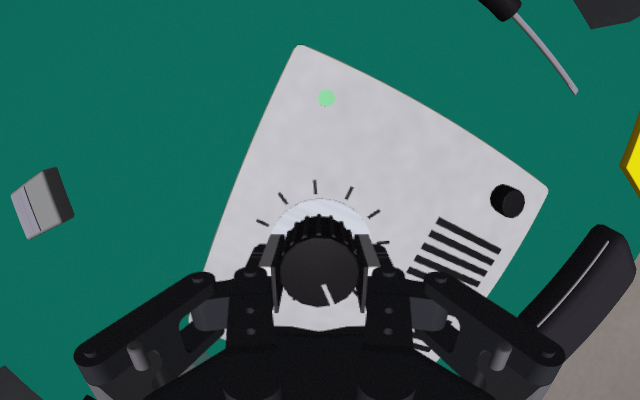

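The white line at (327,295) kept its place relative to the gripper while the console turned about 45°, so the knob turned with it. I'll twist back now.

{"fn": "carry_out", "kwargs": {"plan": [[0, 0, 0, 0, 0, -0.045], [0, 0, 0, 0, 0, -0.09], [0, 0, 0, 0, 0, -0.135], [0, 0, 0, 0, 0, -0.18], [0, 0, 0, 0, 0, -0.22]]}}

```text
t: 9.55
eef_pos: [0.5808, -0.1998, 0.2393]
orientation: [0.474, 3.103, -0.0]
wrist_force: [1.7, -1.4, -0.7]
opening: 0.0341
```

{"fn": "carry_out", "kwargs": {"plan": [[0, 0, 0, 0, 0, -0.03], [0, 0, 0, 0, 0, -0.03], [0, 0, 0, 0, 0, -0.03]]}}

```text
t: 9.85
eef_pos: [0.5808, -0.1997, 0.2394]
orientation: [0.34, 3.121, -0.0]
wrist_force: [3.3, -2.8, -0.9]
opening: 0.0339
```

{"fn": "carry_out", "kwargs": {"plan": [[0, 0, -0.04, 0, 0, 0], [0, 0, -0.08, 0, 0, 0], [0, 0, -0.13, 0, 0, 0], [0, 0, -0.2, 0, 0, 0], [0, 0, -0.3, 0, 0, 0]]}}

```text
t: 10.35
eef_pos: [0.5793, -0.199, 0.2755]
orientation: [-0.337, -3.121, -0.002]
wrist_force: [-0.3, -0.3, 0.3]
opening: 0.0339
```

```bash
python3 - <<'E'
from h import *
rel([.5151,.1868,.237],77.7)
c=capture('wrist');save(c,'w6')
E
```

```text
t 10.35 eef [ 0.5793 -0.199   0.2755] q [-0.331  0.486 -0.139  0.949  0.001 -0.116] F [-0.3 -0.3  0.3] op 0.0339
shift [1.209 3.026 0.326] turn [ 0.0003 -0.0007 -0.0002]
```

View pics/w6.png

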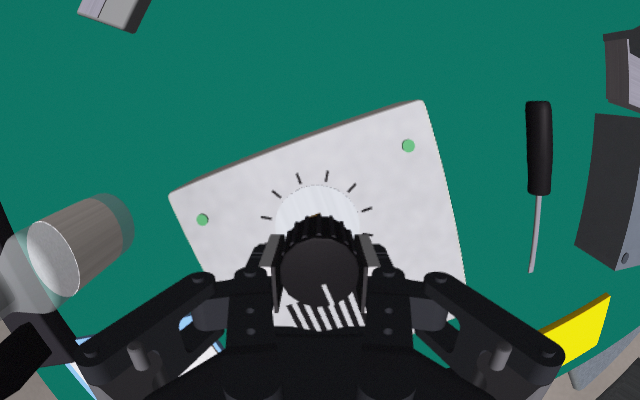

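The knob is free of the spindle and held. I'll carry it to the drawer.

{"fn": "carry_out", "kwargs": {"plan": [[0.05, 0.2, -0.3, 0, 0, 0], [0.2, 0.55, -0.3, 0, 0, 0], [0.35, 0.9, -0.3, 0, 0, 0], [0.4, 1, -0.3, 0, 0, 0]]}}

```text
t: 10.8
eef_pos: [0.5576, -0.0687, 0.3123]
orientation: [-0.332, -3.124, -0.003]
wrist_force: [0.2, -0.5, -0.5]
opening: 0.0344
```

{"fn": "carry_out", "kwargs": {"plan": [[0.14, 0.35, 0, 0, 0, 0], [0.28, 0.7, 0, 0, 0, 0], [0.4, 1, 0, 0, 0, 0]]}}

```text
t: 11.1
eef_pos: [0.537, 0.0569, 0.3118]
orientation: [0.338, 3.123, 0.001]
wrist_force: [0.3, 0.9, -0.6]
opening: 0.0342
```

{"fn": "carry_out", "kwargs": {"plan": [[0.14, 0.35, 0, 0, 0, 0], [0.28, 0.7, 0, 0, 0, 0], [0.38, 0.95, 0, 0, 0, 0], [0.41, 1, 0, 0, 0, 0], [0.41, 1, 0, 0, 0, 0]]}}

```text
t: 11.6
eef_pos: [0.5148, 0.184, 0.3115]
orientation: [0.334, 3.123, -0.0]
wrist_force: [0.2, -0.1, -0.2]
opening: 0.0337
```

```bash
python3 - <<'E'
from h import *
rel([.5151,.1868,.1925],77.7)
c=capture('wrist');save(c,'w7')
r=spot_point('drawer_in',c);print([(x['centre'],np.round(at(c,x['centre'],.012,True),4),round(x['p'],2)) for x in r[:2]])
c=capture('scene');save(c,'s7')
cv2.imwrite('pics/s7c.png',cv2.resize(cv2.imread('pics/s7.png')[130:300,230:430],None,fx=3.5,fy=3.5,interpolation=cv2.INTER_CUBIC))
r=spot_point('drawer_in',c);print([(x['centre'],np.round(at(c,x['centre'],.012),4),round(x['p'],2)) for x in r[:2]])
E
```

```text
t 11.6 eef [0.5148 0.184  0.3115] q [ 0.343  0.352 -0.258  0.961 -0.     0.556] F [ 0.2 -0.1 -0.2] op 0.0337
shift [0.003 0.023 0.992] turn [-0.0001  0.0002  0.0005]
[([511.4, 313.1], array([0.7183, 0.3873, 0.012 ]), 0.62), ([322.8, 193.1], array([0.5178, 0.188 , 0.012 ]), 0.6)]
[([367.2, 217.0], array([0.5128, 0.1888, 0.012 ]), 0.87)]
```

View pics/w7.png

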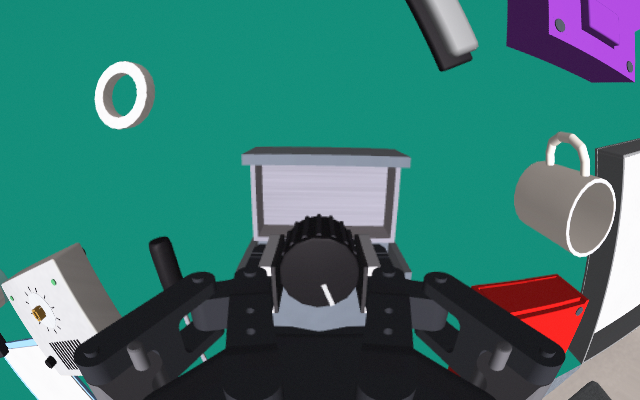

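View pics/s7c.png

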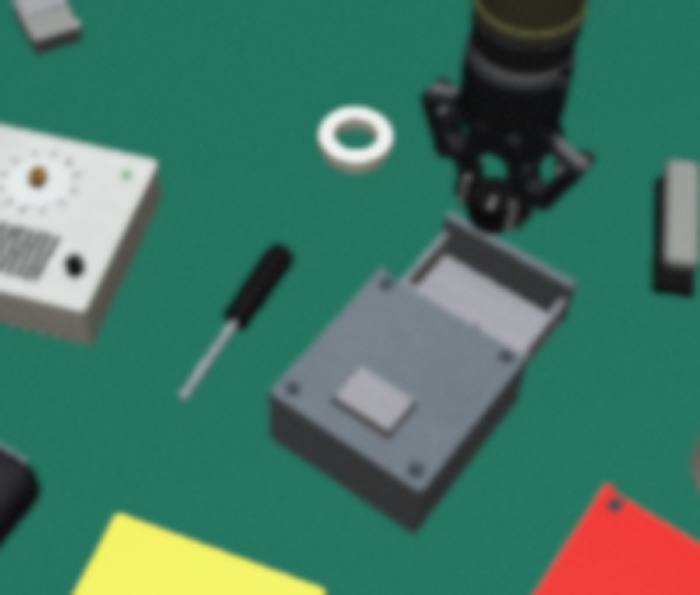

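The knob sits over the middle of the drawer opening, and all three estimates agree to within 3 mm. I'll lower it.

{"fn": "carry_out", "kwargs": {"plan": [[0, 0.023, 0.3, 0, 0, 0], [0, 0.023, 0.6, 0, 0, 0], [0, 0.023, 0.8, 0, 0, 0], [0, 0.023, 0.9, 0, 0, 0], [0, 0.023, 0.94, 0, 0, 0]]}}

```text
t: 12.3
eef_pos: [0.5155, 0.1848, 0.1972]
orientation: [-0.34, -3.121, 0.002]
wrist_force: [0.3, 0.1, -0.5]
opening: 0.0344
```

{"fn": "carry_out", "kwargs": {"plan": [[0, 0, 0.01, 0, 0, 0], [0, 0, 0.02, 0, 0, 0], [0, 0, 0.03, 0, 0, 0], [0, 0, 0.03, 0, 0, 0]]}}

```text
t: 12.7
eef_pos: [0.5161, 0.186, 0.1955]
orientation: [0.337, 3.122, 0.001]
wrist_force: [-0.4, 0.2, 0.1]
opening: 0.034
```

```bash
python3 - <<'E'
from h import *
rel([.5151,.1868,.191],77.7)
c=capture('wrist');save(c,'w8')
E
```

```text
t 12.7 eef [0.5161 0.186  0.1955] q [ 0.346  0.47  -0.415  0.684 -0.     0.561] F [-0.4  0.2  0.1] op 0.034
shift [0.009 0.004 0.038] turn [ 0.0003  0.0004 -0.0002]
```

View pics/w8.png

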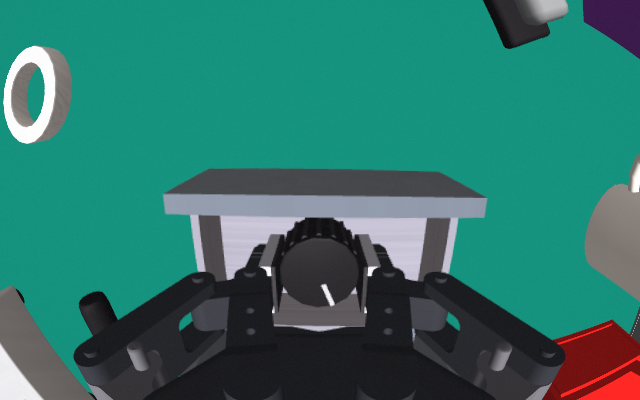

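The knob and fingers are inside the compartment. I'll lower until contact.

{"fn": "carry_out", "kwargs": {"plan": [[0.005, 0, 0.01, 0, 0, 0], [0.005, 0, 0.02, 0, 0, 0], [0.005, 0, 0.02, 0, 0, 0]]}}

```text
t: 13.05
eef_pos: [0.5149, 0.186, 0.1922]
orientation: [-0.337, -3.123, 0.0]
wrist_force: [-0.3, -0.9, -0.1]
opening: 0.0342
```

{"fn": "carry_out", "kwargs": {"plan": [[0, 0, 0.01, 0, 0, 0], [0, 0, 0.015, 0, 0, 0], [0, 0, 0.015, 0, 0, 0]]}}

```text
t: 13.35
eef_pos: [0.5151, 0.186, 0.1908]
orientation: [0.337, 3.123, 0.0]
wrist_force: [-0.6, 0.8, 2.8]
opening: 0.034
```

Contact shows at 2.8 N, so the knob is on the floor. I'll release.

{"fn": "carry_out", "kwargs": {"plan": [[0, 0, 0, 0, 0, 0], [0, 0, 0, 0, 0, 0], [0, 0, 0, 0, 0, 0], [0, 0, 0, 0, 0, 0]], "jaw": -0.4}}

```text
t: 13.75
eef_pos: [0.515, 0.186, 0.1904]
orientation: [-0.337, -3.123, 0.0]
wrist_force: [1.2, 0.7, -0.1]
opening: 0.0598
```

{"fn": "carry_out", "kwargs": {"plan": [[0, 0, -0.1, 0, 0, 0], [0, 0, -0.25, 0, 0, 0], [0, 0, -0.5, 0, 0, 0], [0, 0, -0.85, 0, 0, 0], [0, 0, -0.85, 0, 0, 0]]}}

```text
t: 14.25
eef_pos: [0.5174, 0.1868, 0.2989]
orientation: [0.336, 3.113, 0.008]
wrist_force: [1.0, -0.9, 0.1]
opening: 0.0598
```

```bash
python3 - <<'E'
from h import *
# push start: case-frame x = -0.215, at centre
a=np.radians(-12.3);u=np.array([np.cos(a),np.sin(a)])
for d in (-.205,-.075):print(np.array([.638,.159])+u*d)
rel([.638-.205*u[0],.159-.205*u[1],.2],77.7)
c=capture('wrist');save(c,'w9')
E
```

```text
[0.43770566 0.20267123]
[0.56472158 0.17497728]
t 14.25 eef [0.5174 0.1868 0.2989] q [ 0.347  0.363 -0.277  0.92   0.     0.562] F [ 1.  -0.9  0.1] op 0.0598
shift [ 0.685 -0.018  0.818] turn [ 0.0019  0.0031 -0.0002]
```

View pics/w9.png

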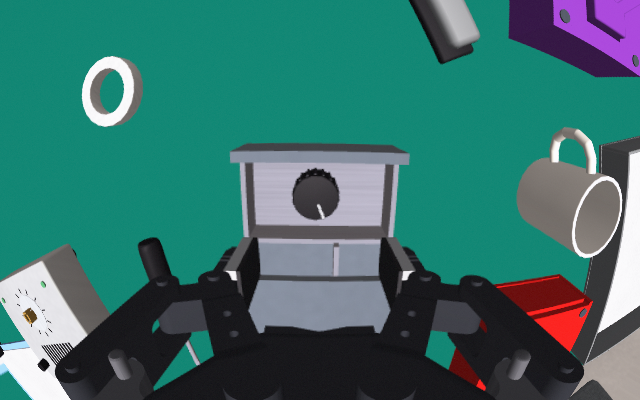

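The knob stands upright in the drawer at (316,195). I'll shut the jaws and move in front of the drawer.

{"fn": "carry_out", "kwargs": {"plan": [[0.35, -0.01, 0, 0, 0, 0], [0.7, -0.02, 0, 0, 0, 0], [0.72, -0.02, 0.3, 0, 0, 0], [0.72, -0.02, 0.6, 0, 0, 0], [0.72, -0.02, 0.8, 0, 0, 0]], "jaw": 1}}

```text
t: 14.8
eef_pos: [0.4284, 0.2017, 0.1946]
orientation: [-0.336, -3.121, 0.002]
wrist_force: [-0.4, 0.5, -0.1]
opening: -0.0002
```

{"fn": "carry_out", "kwargs": {"plan": [[0, 0, 0, 0, 0, 0], [0, 0, 0, 0, 0, 0]]}}

```text
t: 15.0
eef_pos: [0.4298, 0.2019, 0.1963]
orientation: [-0.337, -3.122, 0.002]
wrist_force: [0.4, 0.1, 0.6]
opening: 0.0001
```

```bash
python3 - <<'E'
from h import *
a=np.radians(-12.3);u=np.array([np.cos(a),np.sin(a)])
for d in (-.15,-.087):rel([*(np.array([.638,.159])+u*d),.2],77.7)
c=capture('wrist');save(c,'w10')
E
```

```text
t 15.0 eef [0.4298 0.2019 0.1963] q [ 0.439  0.371 -0.593  0.608 -0.     0.655] F [0.4 0.1 0.6] op 0.0001
shift [-0.521  0.021 -0.031] turn [-0.0004 -0.0005 -0.0002]
t 15.0 eef [0.4298 0.2019 0.1963] q [ 0.439  0.371 -0.593  0.608 -0.     0.655] F [0.4 0.1 0.6] op 0.0001
shift [-1.046  0.021 -0.032] turn [-0.0004 -0.0005 -0.0002]
```

View pics/w10.png

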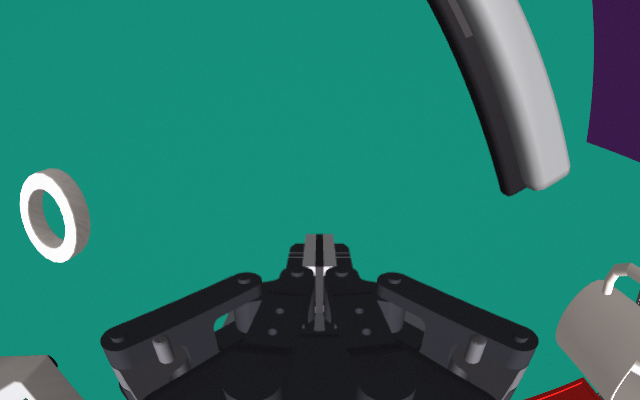

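{"fn": "carry_out", "kwargs": {"plan": [[-0.12, 0.02, -0.03, 0, 0, 0], [-0.22, 0.02, -0.03, 0, 0, 0], [-0.32, 0.02, -0.03, 0, 0, 0], [-0.42, 0.02, -0.03, 0, 0, 0], [-0.5, 0.02, -0.03, 0, 0, 0]]}}

```text
t: 15.55
eef_pos: [0.4901, 0.1913, 0.2003]
orientation: [-0.338, -3.123, -0.001]
wrist_force: [-3.1, 1.0, 2.1]
opening: 0.0002
```

{"fn": "carry_out", "kwargs": {"plan": [[-0.08, 0, 0, 0, 0, 0], [-0.16, 0, 0, 0, 0, 0], [-0.24, 0, 0, 0, 0, 0], [-0.32, 0, 0, 0, 0, 0], [-0.38, 0, 0, 0, 0, 0]]}}

```text
t: 16.05
eef_pos: [0.534, 0.1814, 0.1998]
orientation: [-0.338, -3.122, 0.002]
wrist_force: [-6.3, -0.8, 5.7]
opening: 0.0001
```

```bash
python3 - <<'E'
from h import *
a=np.radians(-12.3);u=np.array([np.cos(a),np.sin(a)])
rel([*(np.array([.638,.159])+u*-.087),.2],77.7)
c=capture('wrist');save(c,'w11')
c=capture('scene');save(c,'s11')
cv2.imwrite('pics/s11c.png',cv2.resize(cv2.imread('pics/s11.png')[130:300,230:430],None,fx=3.5,fy=3.5,interpolation=cv2.INTER_CUBIC))
E
```

```text
t 16.05 eef [0.534  0.1814 0.1998] q [ 0.327  0.488 -0.368  0.717 -0.     0.543] F [-6.3 -0.8  5.7] op 0.0001
shift [-0.162  0.003 -0.002] turn [-0.0004 -0.0005 -0.0003]
```

View pics/w11.png

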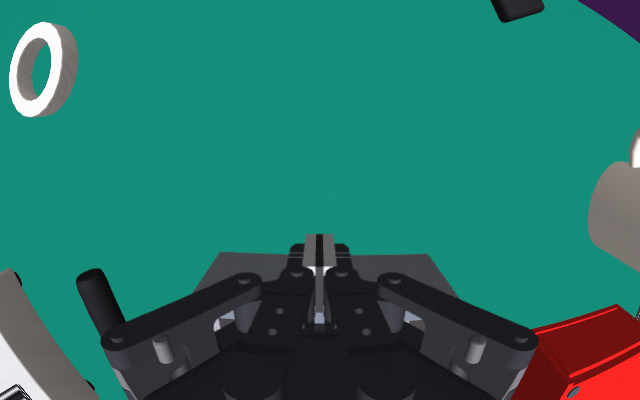

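View pics/s11c.png

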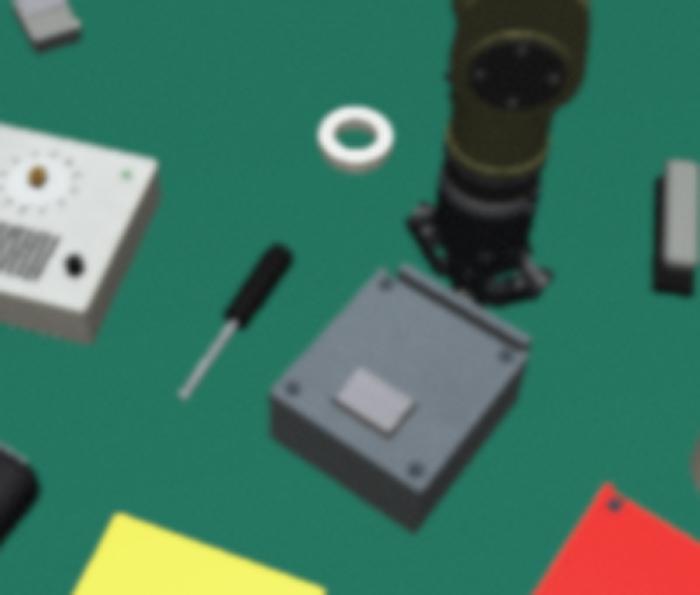

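About 20 mm is left and nothing is jammed. I'll keep pushing, checking the force.

{"fn": "carry_out", "kwargs": {"plan": [[-0.04, 0, 0, 0, 0, 0], [-0.08, 0, 0, 0, 0, 0], [-0.12, 0, 0, 0, 0, 0], [-0.14, 0, 0, 0, 0, 0], [-0.14, 0, 0, 0, 0, 0]]}}

```text
t: 16.65
eef_pos: [0.5494, 0.1781, 0.1996]
orientation: [-0.337, -3.121, 0.001]
wrist_force: [-4.0, -0.9, 1.2]
opening: -0.0002
```

{"fn": "carry_out", "kwargs": {"plan": [[-0.015, 0, 0, 0, 0, 0], [-0.03, 0, 0, 0, 0, 0], [-0.03, 0, 0, 0, 0, 0]]}}

```text
t: 16.95
eef_pos: [0.5528, 0.1773, 0.1996]
orientation: [-0.337, -3.121, 0.002]
wrist_force: [-5.3, -0.9, 0.5]
opening: -0.0003
```

{"fn": "carry_out", "kwargs": {"plan": [[-0.01, 0, 0, 0, 0, 0], [-0.02, 0, 0, 0, 0, 0], [-0.02, 0, 0, 0, 0, 0]]}}

```text
t: 17.25
eef_pos: [0.5556, 0.1768, 0.1996]
orientation: [-0.337, -3.123, 0.002]
wrist_force: [-3.5, -1.7, -1.9]
opening: 0.0
```

{"fn": "carry_out", "kwargs": {"plan": [[-0.01, 0, 0, 0, 0, 0], [-0.02, 0, 0, 0, 0, 0], [-0.02, 0, 0, 0, 0, 0]]}}

```text
t: 17.55
eef_pos: [0.5569, 0.1765, 0.1997]
orientation: [-0.336, -3.119, 0.0]
wrist_force: [-7.2, 0.1, 2.4]
opening: 0.0003
```

{"fn": "carry_out", "kwargs": {"plan": [[-0.01, 0, 0, 0, 0, 0], [-0.02, 0, 0, 0, 0, 0], [-0.02, 0, 0, 0, 0, 0]]}}

```text
t: 17.85
eef_pos: [0.5576, 0.1763, 0.1996]
orientation: [-0.335, -3.115, -0.001]
wrist_force: [-13.0, 1.1, 6.0]
opening: 0.0001
```

{"fn": "carry_out", "kwargs": {"plan": [[-0.01, 0, 0, 0, 0, 0], [-0.02, 0, 0, 0, 0, 0], [-0.02, 0, 0, 0, 0, 0]]}}

```text
t: 18.15
eef_pos: [0.5582, 0.1761, 0.1995]
orientation: [-0.333, -3.111, -0.002]
wrist_force: [-17.0, 3.2, 9.7]
opening: 0.0001
```

The force is climbing steeply at 17 N with no further travel, so this is the rigid stop. I'll back off and check.

{"fn": "carry_out", "kwargs": {"plan": [[0.1, 0, 0, 0, 0, 0], [0.3, 0, 0, 0, 0, 0], [0.6, 0, 0, 0, 0, 0], [0.8, 0, -0.2, 0, 0, 0], [0.8, 0, -0.6, 0, 0, 0]]}}

```text
t: 18.65
eef_pos: [0.465, 0.1956, 0.2695]
orientation: [-0.333, -3.116, 0.006]
wrist_force: [1.0, 0.2, -0.2]
opening: 0.0002
```

{"fn": "carry_out", "kwargs": {"plan": [[0.2, 0, -0.4, 0, 0, 0], [0.4, 0, -0.6, 0, 0, 0], [0.4, 0, -0.6, 0, 0, 0], [0.4, 0, -0.6, 0, 0, 0]]}}

```text
t: 19.05
eef_pos: [0.4235, 0.207, 0.3454]
orientation: [0.335, 3.118, 0.005]
wrist_force: [-0.2, -0.0, -0.6]
opening: -0.0001
```

```bash
python3 - <<'E'
from h import *
rel([.5,.2,.4])
c=capture('wrist');save(c,'w12')
c=capture('scene');save(c,'s12')
cv2.imwrite('pics/s12c.png',cv2.resize(cv2.imread('pics/s12.png')[120:300,180:430],None,fx=3.2,fy=3.2,interpolation=cv2.INTER_CUBIC))
c=capture('top');save(c,'t12')
E
```

```text
t 19.05 eef [0.4235 0.207  0.3454] q [ 0.455  0.202 -0.378  0.985 -0.     0.669] F [-0.2 -0.  -0.6] op -0.0001
shift [-0.638  0.08  -0.451] turn [0. 0. 0.]
```

View pics/w12.png

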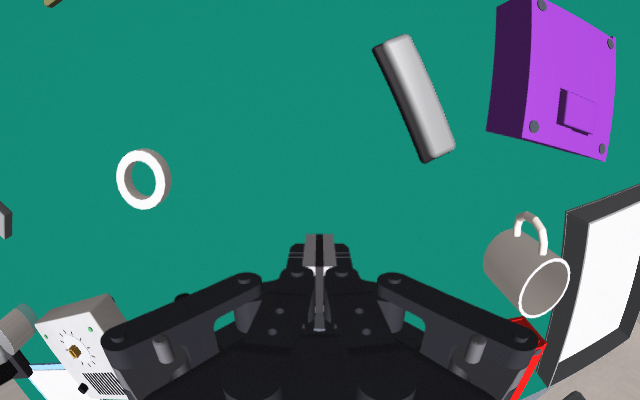

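View pics/s12c.png

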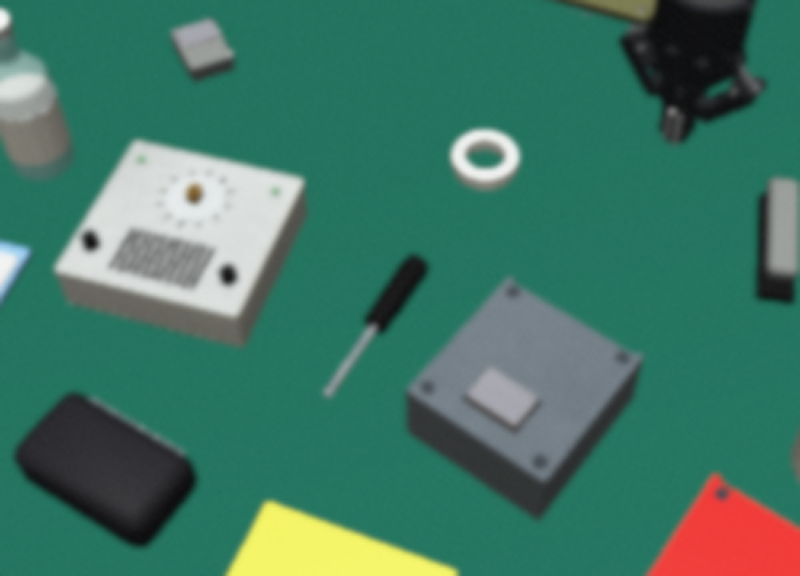

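View pics/t12.png

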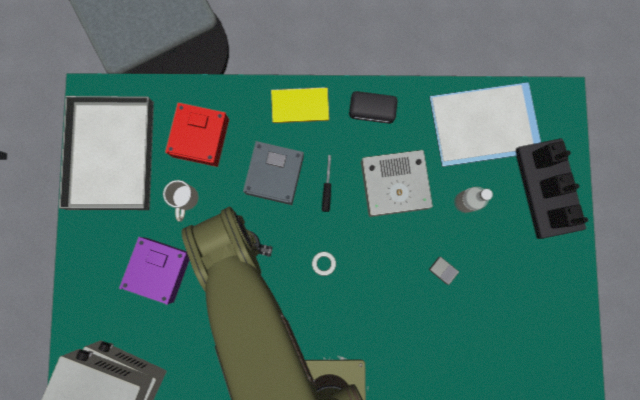

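The drawer stayed shut after I backed away: no gap shows at the case front in the scene crop (575,320) or the top view (270,198). The bystanders look unmoved, and the robot touches nothing.

```bash
python3 -c "
from bench import *
print(finish_job())"
```

```text
the job is handed in; nothing more can be done
None
```

The job is done and handed in at about 19 s of the 64 s allowed; the hand-in gave no verdict.

- **Drawer release:** I pressed the grey case's push plate and the drawer sprang out.
- **Knob:** I gripped it, twisted it about 45° and back, and pulled it straight up off the spindle. The white line stayed fixed relative to the gripper, so it did not slip. I lowered it until the wrist force read 2.8 N and let go, and it stood upright in the middle of the drawer.
- **Closing:** I pushed the drawer in until the force rose to about 17 N with almost no further travel, then backed off.

In the last pictures the drawer stayed flush for about 0.9 s after I let go. The spindle was bare, the bystanders looked unmoved, and the arm was clear of everything. I judged the bystanders by eye and did not measure their positions. I could not see inside the drawer once it was shut.

No check failed. The wrist camera put the knob about 5 to 7 mm away from the top view's position, so I used a value closer to the top view and nudged about 1.5 mm before closing.

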